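# Sort three cryostat fittings back onto their own trays

## Task

The three cryostat fittings have been put on one another's trays. Move them so that each stands upright and flat inside the rim of the tray that matches the colour of its cap (red, blue, yellow), parking one on the empty grey tray meanwhile so that the grey tray is empty again at the end. Set the fittings down gently, never tip one over, and leave the glue bottle, the tape roll and the foam can where they are.

Things in the scene. Friction and masses are not known exactly. Their poses are not given: they have to be found in the camera images.
- sleeve_mid (a point): Insulated sleeve with a RED cap: white straight round body 54 mm across (cap the same width, top 20 mm), on a 72 mm wide, 9 mm thick round base flange; 75 mm tall in all. The point is on its axis, 37.5 mm above its underside; z up. About 0.25 kg.
- valve_mid (a point): Valve with a BLUE cap: steel round body 44 mm across (cap the same width, top 20 mm), with two side stubs along its own +x and -x, 36 mm above its underside, up to 24 mm thick and reaching 46 mm from the axis, so grip along its y axis; any yaw; on a 72 mm wide, 9 mm thick round base flange; 75 mm tall in all. The point is on its axis, 37.5 mm above its underside; z up. About 0.4 kg.
- adapter_mid (a point): Adapter with a YELLOW cap: copper round body 36 mm across (cap the same width, top 20 mm), on a 72 mm wide, 9 mm thick round base flange; 75 mm tall in all. The point is on its axis, 37.5 mm above its underside; z up. About 0.35 kg.
- tray_red: Red round tray, fixed to the bench for this job, 108 mm across, floor 4 mm thick, rim 10 mm high and 4 mm wide, leaving about 98 mm inside, so a 72 mm flange has some 12 mm of play each way. Target of the red-capped sleeve. Origin: centre of its underside, on the bench top; z up
- tray_blue: Blue round tray, fixed to the bench for this job, 108 mm across, floor 4 mm thick, rim 10 mm high and 4 mm wide, leaving about 98 mm inside, so a 72 mm flange has some 12 mm of play each way. Target of the blue-capped valve. Origin: centre of its underside, on the bench top; z up
- tray_yellow: Yellow round tray, fixed to the bench for this job, 108 mm across, floor 4 mm thick, rim 10 mm high and 4 mm wide, leaving about 98 mm inside, so a 72 mm flange has some 12 mm of play each way. Target of the yellow-capped adapter. Origin: centre of its underside, on the bench top; z up
- tray_grey: Grey round tray, fixed to the bench for this job, 108 mm across, floor 4 mm thick, rim 10 mm high and 4 mm wide, leaving about 98 mm inside, so a 72 mm flange has some 12 mm of play each way. Empty at the start and at the end: the free parking spot. Origin: centre of its underside, on the bench top; z up
- glue_mid (a point): Loose bystander, stays where it is. Red glue bottle, white cap, 40 mm across, 100 mm tall, standing; the point is half-way up.
- tape_mid (a point): Loose bystander, stays where it is. Black tape roll lying flat, 68 mm across, 24 mm high; the point is its centre.
- foamcan_mid (a point): Loose bystander, stays where it is. Green foam spray can, 62 mm across, 190 mm tall, standing at the far corner on the -y side; the point is half-way up.
Mind the look-alikes: they are no part of the job. Leave any purple look-alike of the part that bears valve_mid alone.

How it is judged (in metres and radians):
On the way:
1. one of the fittings has been set down on the grey tray (((horizontal distance between sleeve_mid and tray_grey below 0.014 m and z of sleeve_mid in the frame of tray_grey between 0.037 and 0.046 m and angle between sleeve_mid's own z axis and vertical below 0.08 rad) or (horizontal distance between valve_mid and tray_grey below 0.014 m and z of valve_mid in the frame of tray_grey between 0.037 and 0.046 m and angle between valve_mid's own z axis and vertical below 0.08 rad) or (horizontal distance between adapter_mid and tray_grey below 0.014 m and z of adapter_mid in the frame of tray_grey between 0.037 and 0.046 m and angle between adapter_mid's own z axis and vertical below 0.08 rad)) and linear speed of each of sleeve, valve, adapter below 0.02 m/s), for 0.2 s.
At the end, for the whole second after the job is handed in: Each fitting stands upright (within 0.08 rad) on the floor of the tray of its cap's colour, inside its rim (axis within 14 mm of the tray's centre), at rest and released (horizontal distance between sleeve_mid and tray_red below 0.014 m and z of sleeve_mid in the frame of tray_red between 0.037 and 0.046 m and angle between each of sleeve_mid, valve_mid, adapter_mid's own z axis and vertical below 0.08 rad and horizontal distance between valve_mid and tray_blue below 0.014 m and z of valve_mid in the frame of tray_blue between 0.037 and 0.046 m and horizontal distance between adapter_mid and tray_yellow below 0.014 m and z of adapter_mid in the frame of tray_yellow between 0.037 and 0.046 m and linear speed of each of sleeve, valve, adapter below 0.02 m/s); the robot touches nothing.
It fails at once if a fitting is tipped over (angle between any of sleeve_mid, valve_mid, adapter_mid's own z axis and vertical above 0.6 rad).
It fails at once if a fitting is dropped (falls freely, out of the fingers, from more than about 20 mm) ((contact force between the fingers and sleeve below 0.1 N and linear speed of sleeve above 0.6 m/s) or (contact force between the fingers and valve below 0.1 N and linear speed of valve above 0.6 m/s) or (contact force between the fingers and adapter below 0.1 N and linear speed of adapter above 0.6 m/s)).
It fails at once if the glue bottle, tape roll or foam can is shifted by more than 25 mm (distance of any of glue_mid, tape_mid, foamcan_mid from where it was at the start of the episode above 0.025 m).
It also fails if it takes over 96 s, if anything falls off the work surface, if the arm or the gripper's body presses on something with over 40 N, if the wrist force passes 120 N, or if a joint passes its speed limit or range.

## Robot

A 6-joint arm with a two-finger parallel gripper is mounted at the origin on the work surface. World frame = base frame: x ahead of the robot, y to its left, z up, the work surface at z = 0. Lengths are in mm, angles in rad, forces in N, time in s.
With the tool pointing down it reaches from about 300 to 775 mm from the base axis. Payload 14.6 kg.
Tool frame: the origin (TCP) lies at the very end of the fingers, on their centre line; the grasp point (between the pads) lies 19 mm behind it; z points along the fingers, y is the line along which they close (so a half turn about z gives the same grasp; the last joint's range is limited). The gripper opens to 94 mm and grips with 3 to 60 N. Pads are 16 mm wide; open, the fingers measure 119 mm over their backs; the gripper's body (75 mm by 177 mm) begins 78 mm behind the grasp point.
Start: joints at [1.146, 0.3, 1.521, -0, 1.321, -0.067], TCP at [192.615, 515.159, 205.446] pointing down, gripper open.
Joint ranges: [-3.03, 3.03], [-0.79, 2.21], [0.23, 2.52], [-1.04, 4.18], [0, 3.07], [-2.55, 2.55]. Speed limits (rad/s): [2.22, 2.22, 2.57, 3.14, 3.14, 3.14].

## Interface

Orientations are given as [roll, pitch, yaw] about the fixed x, y, z axes, in that order (R = Rz(yaw) Ry(pitch) Rx(roll)).
In Python, from cell import manip gives the robot as it stands.
- The arm moves only by the tool servo_tool, never from a script. Its argument "motion" is a list that holds one entry, the list of rows, each a list of 7 numbers: the shift along the world's x, y, z as a fraction of full scale, then the turn, a rotation vector about the world's x, y, z as a fraction of full scale, then the closure, from 0 (fully open) to 1 (shut). In form: [[[x, y, z, rx, ry, rz, gripper], ...]]. A call has 1 to 10 rows; each row is the pose to reach, as a shift and turn from the pose commanded when the call began, turning the shorter way round; what a row does not reach only later rows make up. Full scale, the value 1, is 0.5 m for a shift and pi rad for a turn. A row lasts 1/10 s, in which the tool goes at most 50 mm and 8.59 degrees, less where a joint would pass 70% of its speed; a pose out of reach is approached as far as the arm can. A call with a number of a shift or a turn outside -1 to 1 is refused whole. A call with a gripper value outside its range is refused whole. The fingers move at their own pace and stop on an object; "newtons" is the grip in N (left out, the last holds). Time passes only in rows, so rows that repeat a pose let the fingers close. It gives the time, the measured TCP pose, the force, the opening and the grip force at its end, in the units of the state.
- manip.read_state(): the state, without advancing time (a new reading comes with each control period).
- manip.camera(name): name is "side" or "top"; returns a dict with "frame" (384x512x3 uint8, red, green, blue), "range_z" (384x512 float32, mm along the optical axis (not along the pixel's ray), 0 where there is no reading), "vfov" (degrees; the focal length in pixels is half the picture's height over the tangent of half this angle, whatever the lens; pixels are square), "cx", "cy" (the principal point, pixels), "k1" (the pictures are not rectified: a ray, as slopes to the right and down, at radius r is drawn at 1 + k1 r^2 times it, then the intrinsics apply), "cam_to_world" (4x4, takes a point from camera to world coordinates). Camera axes: x right, y down, z forward; pixel columns grow to the right and rows downward; lengths in mm; the calibration is good to about 2 mm. A picture is of the moment at which its call begins.
- manip.sign_off(): hands the job in; it is judged then, once.
The state is a dict: "clock": time; "joints": joint angles; "qd": joint speeds; "effort": joint torques, N m; "eef_pos": TCP position; "eef_rot": TCP orientation; "wrist_force": force on the tool from outside, world axes, zero at the start; "moment": the same for the moment, N m; "finger_gap": finger opening in mm; "finger_force": force on a finger pad.
Only numpy, scipy, OpenCV 4.12 (cv2) and the standard library are available. Lean on these libraries where they do the work, as an engineer would, in place of code of your own. Each camera call takes 0.05 s, during which the arm holds its last target. There are 200 camera calls.

## Working session

There is one attempt and no reset: what is moved stays moved. The work goes in short steps, Python scripts to look and compute and a tool call to move; the robot and the scene stay as the last step left them, time stands still between calls to the robot, and variables do not carry over. Pictures are saved under pics/ and viewed, at most 14 in all, crops included, and the job is handed in when it is done.

Besides the shell and the picture viewer there is one more tool, called after "Call:" in YAML: its name, and indented under it one key for each argument. servo_tool: Moves the arm, as the interface text tells. Its arguments: {"type":"object","properties":{"motion":{"type":"array"},"newtons":{"type":"number"}},"required":["motion"]}

```bash
mkdir -p pics; cat > h.py <<'E'
import numpy as np, cv2
from cell import manip
def shot(n,name=None):
    c=manip.camera(n)
    if name: cv2.imwrite(f'pics/{name}.png',c['frame'][:,:,::-1])
    return c
def rays(c,uv):
    uv=np.array(uv,float).reshape(-1,2); h=c['frame'].shape[0]
    f=h/2/np.tan(np.radians(c['vfov'])/2)
    d=(uv-[c['cx'],c['cy']])/f; u=d.copy()
    for _ in range(20): u=d/(1+c['k1']*(u**2).sum(1,keepdims=True))
    return np.c_[u,np.ones(len(u))]
def onplane(c,uv,z):
    r=rays(c,uv); T=np.array(c['cam_to_world']); d=r@T[:3,:3].T; o=T[:3,3]
    return o+d*((z-o[2])/d[:,2])[:,None]
def cloud(c):
    h,w=c['range_z'].shape; v,u=np.mgrid[:h,:w]
    r=rays(c,np.c_[u.ravel(),v.ravel()])*c['range_z'].reshape(-1,1)
    T=np.array(c['cam_to_world']); return (r@T[:3,:3].T+T[:3,3]).reshape(h,w,3)
E
python3 - <<'E'
from h import *
for n in('top','side'):
    c=shot(n,n+'0'); print(n,c['vfov'],c['cx'],c['cy'],c['k1'],np.round(c['cam_to_world'],3).tolist())
    cv2.imwrite(f'pics/{n}0.png',cv2.resize(c['frame'][:,:,::-1],(800,600),interpolation=cv2.INTER_CUBIC))
print(manip.read_state())
E
```

```text
top 56.83072060878221 254.65423299684014 188.64890029462387 -0.05829297423257194 [[0.015, -0.99, 0.14, 408.916], [-1.0, -0.015, 0.002, -80.432], [0.0, -0.14, -0.99, 1023.551], [0.0, 0.0, 0.0, 1.0]]
side 51.327179410649656 259.67331445463253 192.28247879289586 -0.11344190288927934 [[-0.996, -0.038, 0.081, 459.625], [-0.089, 0.49, -0.867, 805.035], [-0.007, -0.871, -0.491, 585.733], [0.0, 0.0, 0.0, 1.0]]
{'clock': 0.1, 'joints': array([ 1.14641586e+00,  3.00412859e-01,  1.52149930e+00, -8.47720918e-06,
        1.32066668e+00, -6.65698025e-02]), 'qd': array([-0.00086902, -0.00020554, -0.00302016, -0.00017166, -0.00095758,
       -0.00056052]), 'effort': array([ 3.21647960e-03, -5.32635355e+01, -3.53289199e+01,  7.10139703e-02,
        2.34016153e-02, -1.08331852e-05]), 'eef_pos': array([192.52232515, 514.97021011, 204.95286144]), 'eef_rot': array([-3.14060810e+00, -5.74089293e-05,  2.78378407e+00]), 'wrist_force': array([-0.274037  , -1.25121553, -0.08300989]), 'moment': array([-0.01198794, -0.03379906, -0.00502044]), 'finger_force': 0.0, 'finger_gap': 93.97201670536897}
```

View pics/top0.png

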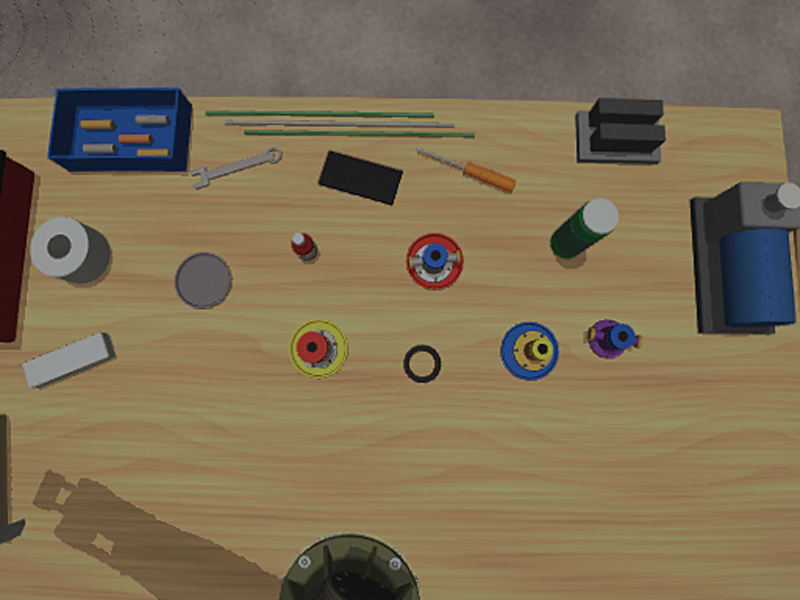

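View pics/side0.png

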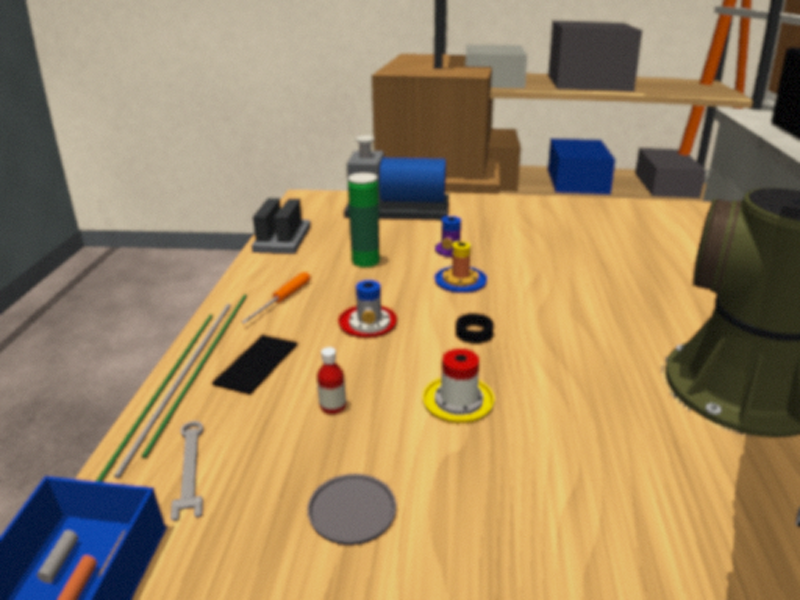

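The top view (800-px scale) shows the blue-capped steel valve on the red tray (435,258), the red sleeve on the yellow tray (317,348), the yellow adapter on the blue tray (535,348), and the grey tray empty (203,280).

There are two blue-capped valves: (435,258) has a steel body, and (612,338) has a purple body and flange. The steel one on the red tray fits the description.

```bash
cat > m.py <<'E'
from h import *
def circ(P):
    A=np.c_[2*P,np.ones(len(P))]; s=np.linalg.lstsq(A,(P**2).sum(1),rcond=None)[0]
    return s[:2],np.sqrt(s[2]+s[:2]@s[:2])
def hsvmask(hsv,col):
    h,s,v=[hsv[...,i].astype(int) for i in range(3)]
    return {'red':((h<6)|(h>174))&(s>150)&(v>60),'blue':(abs(h-112)<9)&(s>150)&(v>50),
     'yellow':(abs(h-28)<5)&(s>190)&(v>90),'grey':(s<60)&(v>60)}[col]
def box(m,uv,r):
    o=np.zeros_like(m); u,v=uv; o[v-r:v+r,u-r:u+r]=m[v-r:v+r,u-r:u+r]; return o
def trays(c,P,hsv):
    out={}
    for n,uv in dict(red=(278,167),blue=(339,224),yellow=(204,223),grey=(130,179)).items():
        m=box(hsvmask(hsv,n)&(abs(P[...,2]-7)<9),uv,25).astype(np.uint8)
        pts=cv2.convexHull(np.argwhere(m)[:,::-1].astype(np.int32))[:,0]
        q=onplane(c,pts,10)[:,:2]; ctr,r=circ(q); out[n]=ctr; print('tray',n,ctr.round(1),'r',r.round(1),len(pts))
    return out
def caps(c,P,hsv,guess):
    for n,uv in guess.items():
        m=box((abs(P[...,2]-79)<5),uv,22)
        vu=np.argwhere(m); hull=cv2.convexHull(vu[:,::-1].astype(np.int32))[:,0]
        q=onplane(c,hull,79)[:,:2]; ctr,r=circ(q); md=np.median(P[m],0)
        print('cap',n,ctr.round(1),'r',r.round(1),'med',md.round(1),len(vu))
        d=P[...,:2]-ctr; rr=np.hypot(*np.moveaxis(d,2,0)); s=(rr>26)&(rr<46)&(abs(P[...,2]-47)<9)
        if n=='blue' and s.sum()>5: 
            e=d[s]; w,V=np.linalg.eigh(e.T@e); print('stub axis deg',np.degrees(np.arctan2(V[1,1],V[0,1])),w.round(),s.sum())
E
python3 - <<'E'
from m import *
c=shot('top'); P=cloud(c); hsv=cv2.cvtColor(c['frame'],cv2.COLOR_RGB2HSV)
trays(c,P,hsv); caps(c,P,hsv,dict(red=(200,222),blue=(278,164),yellow=(346,223)))
for n,uv in dict(glue=(194,155),tape=(270,233),can=(384,138),purple=(398,215)).items(): print(n,P[uv[1],uv[0]].round())
big=lambda u,v:cv2.resize(c['frame'][v-35:v+35,u-45:u+45,::-1],(400,311),interpolation=cv2.INTER_NEAREST)
cv2.imwrite('pics/crop1.png',np.hstack([big(278,165),big(394,217)]))
E
```

```text
tray red [ 617.5 -145.1] r 52.6 28
tray blue [ 453.3 -319.6] r 51.9 25
tray yellow [242.2  51.4] r 247.6 1
tray grey [575.2 287.4] r 52.8 26
cap red [450.9  67.7] r 26.6 med [450.5  67.7  79.1] 320
cap blue [ 613.3 -141.7] r 21.7 med [ 613.1 -141.1   79.2] 202
stub axis deg 97.5186395999365 [  2784. 123227.] 92
cap yellow [ 453.2 -325.3] r 17.8 med [ 453.3 -325.6   79.5] 146
glue [632.  88.  82.]
tape [ 426. -124.    1.]
can [ 656. -393.  190.]
purple [ 477. -466.   77.]
```

View pics/crop1.png

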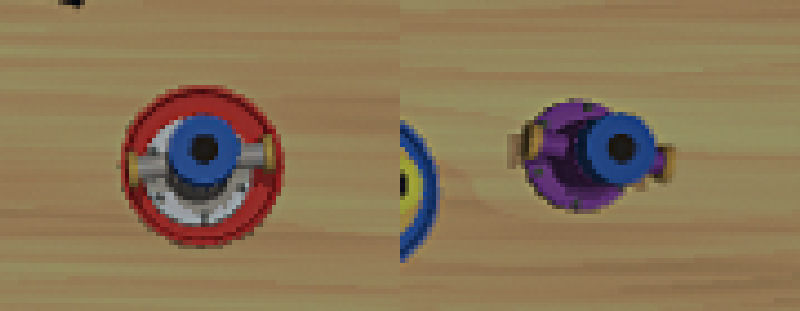

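The crop confirms it: the left one, on the red tray, has a steel body and white flange (the real valve), and the right one is purple. I'll move the sleeve to grey first, keeping the closing axis near +7.5° throughout so it suits the valve too.

Call:
servo_tool:
  motion:
    - [[0.516,-0.895,-0.1,0,0,-0.344,0],[0.516,-0.895,-0.1,0,0,-0.344,0],[0.516,-0.895,-0.1,0,0,-0.344,0],[0.516,-0.895,-0.1,0,0,-0.344,0],[0.516,-0.895,-0.1,0,0,-0.344,0],[0.516,-0.895,-0.1,0,0,-0.344,0],[0.516,-0.895,-0.1,0,0,-0.344,0],[0.516,-0.895,-0.1,0,0,-0.344,0],[0.516,-0.895,-0.1,0,0,-0.344,0],[0.516,-0.895,-0.1,0,0,-0.344,0]]
  newtons: 20

```text
clock: 1.15
eef_pos: [441.8, 82.0, 157.2]
eef_rot: [3.141, -0.0, 1.703]
wrist_force: [0.1, 0.4, 0.3]
finger_gap: 93.8
finger_force: 0.0
```

```bash
python3 - <<'E'
from m import *
print(manip.read_state()['eef_pos'],manip.read_state()['eef_rot'],manip.read_state()['joints'])
im=cv2.imread('pics/top0.png'); hs=cv2.cvtColor(im,cv2.COLOR_BGR2HSV)
for u in range(286,298): print(u,hs[350,u],end=' ')
E
```

```text
[441.76019959  81.98673198 157.15805483] [ 3.14132351e+00 -3.78923845e-05  1.70295304e+00] [ 1.01925654e-01  1.24720650e-01  1.85208126e+00  5.00873761e-05
  1.16452287e+00 -3.02508446e-02]
286 [ 21 100 148] 287 [ 18  93 148] 288 [ 21 100 150] 289 [ 28 125 159] 290 [ 29 153 132] 291 [ 28 174 101] 292 [ 30 160 118] 293 [ 32 155 150] 294 [ 33 155 164] 295 [ 28 159 146] 296 [ 15 176 138] 297 [  4 186 141]
```

Call:
servo_tool:
  motion:
    - [[0.018,-0.029,0,0,0,-0.0,0],[0.018,-0.029,-0.1,0,0,0,0],[0.018,-0.029,-0.1,0,0,0,0]]

```text
clock: 1.45
eef_pos: [447.5, 68.8, 103.1]
eef_rot: [-3.133, -0.0, 1.702]
wrist_force: [-0.5, -0.0, 0.9]
finger_gap: 94.0
finger_force: 0.0
```

```bash
python3 - <<'E'
from m import *
s=manip.read_state();print(s['eef_pos'],s['eef_rot'])
c=shot('top'); im=cv2.resize(cv2.imread('pics/top0.png'),(512,384),interpolation=cv2.INTER_AREA)
hs=cv2.cvtColor(im,cv2.COLOR_BGR2HSV).astype(int)
m=box((abs(hs[...,0]-30)<5)&(hs[...,1]>130),(204,223),25)
pts=cv2.convexHull(np.argwhere(m)[:,::-1].astype(np.int32))[:,0]
print(circ(onplane(c,pts,10)[:,:2]),len(pts),m.sum())
c=shot('side','side1')
cv2.imwrite('pics/side1.png',cv2.resize(c['frame'][150:300,200:400,::-1],(800,600)))
E
```

```text
[447.53207155  68.75272316 103.05171452] [-3.13325387e+00 -4.96474671e-04  1.70185312e+00]
(array([451.80733337,  66.25277148]), np.float64(53.18302007834657)) 26 555
```

View pics/side1.png

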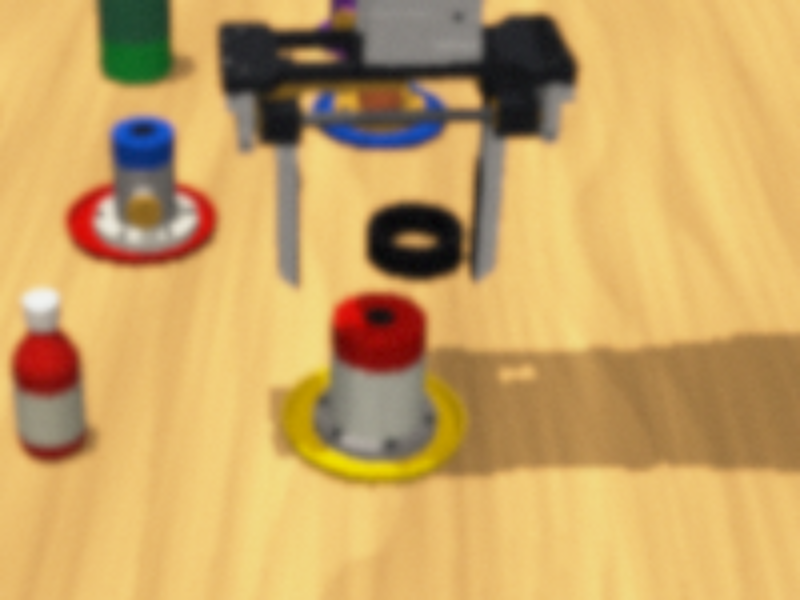

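The side crop shows the open fingers at (285,280) and (485,280), straddling the red-capped sleeve at (380,330) on the yellow tray. The area around it is clear. Descending.

Call:
servo_tool:
  motion:
    - [[0.004,-0.001,-0.05,0,0,0,0],[0.004,-0.001,-0.1,0,0,0,0],[0.004,-0.001,-0.14,0,0,0,0],[0.004,-0.001,-0.14,0,0,0,0],[0.004,-0.001,-0.14,0,0,0,1],[0.004,-0.001,-0.14,0,0,0,1],[0.004,-0.001,-0.14,0,0,0,1],[0.004,-0.001,-0.14,0,0,0,1],[0.004,-0.001,-0.14,0,0,0,1],[0.004,-0.001,-0.14,0,0,0,1]]
  newtons: 20

```text
clock: 2.55
eef_pos: [452.2, 69.0, 37.5]
eef_rot: [-3.141, 0.0, 1.703]
wrist_force: [-2.1, -0.6, 5.3]
finger_gap: 53.7
finger_force: 20.0
```

Call:
servo_tool:
  motion:
    - [[0,0,0.03,0,0,0,1],[0,0,0.08,0,0,0,1],[0.02,0.04,0.12,0,0,0,1],[0.06,0.11,0.12,0,0,0,1],[0.11,0.19,0.12,0,0,0,1],[0.15,0.27,0.12,0,0,0,1],[0.19,0.34,0.12,0,0,0,1],[0.23,0.41,0.12,0,0,0,1],[0.246,0.439,0.12,0,0,0,1],[0.246,0.439,0.12,0,0,0,1]]
  newtons: 20

```text
clock: 3.55
eef_pos: [575.2, 290.2, 96.1]
eef_rot: [-3.141, 0.0, 1.705]
wrist_force: [-0.4, -1.0, -2.3]
finger_gap: 53.7
finger_force: 20.0
```

```bash
python3 - <<'E'
from m import *
s=manip.read_state();print(s['eef_pos'],s['finger_gap'])
c=shot('side'); cv2.imwrite('pics/side2.png',cv2.resize(c['frame'][200:384,150:395,::-1],(800,600)))
E
```

```text
[575.23535961 290.21755448  96.12561915] 53.71003034294233
```

View pics/side2.png

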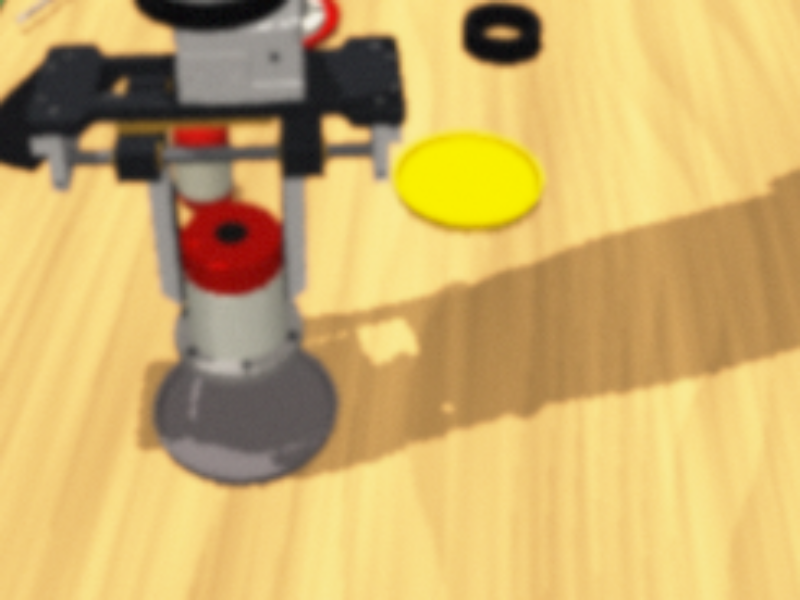

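The sleeve hangs upright over the grey tray (tray centre about (245,410) in the crop). Lowering.

Call:
servo_tool:
  motion:
    - [[0,-0.003,-0.04,0,0,0,1],[0,-0.003,-0.08,0,0,0,1],[0,-0.003,-0.1,0,0,0,1],[0,-0.003,-0.11,0,0,0,1],[0,-0.003,-0.115,0,0,0,1],[0,-0.003,-0.118,0,0,0,1],[0,-0.003,-0.118,0,0,0,1],[0,-0.003,-0.118,0,0,0,1]]

```text
clock: 4.4
eef_pos: [575.4, 287.1, 38.8]
eef_rot: [3.141, -0.0, 1.703]
wrist_force: [0.5, 0.2, -2.7]
finger_gap: 53.8
finger_force: 20.0
```

Call:
servo_tool:
  motion:
    - [[0,0,-0.002,0,0,0,1],[0,0,-0.004,0,0,0,1],[0,0,-0.004,0,0,0,1]]

```text
clock: 4.7
eef_pos: [575.5, 287.1, 37.6]
eef_rot: [3.141, -0.0, 1.703]
wrist_force: [-3.6, -1.9, 8.7]
finger_gap: 53.6
finger_force: 20.0
```

Contact. I'll release, rise and move above the adapter.

Call:
servo_tool:
  motion:
    - [[0,0,0,0,0,0,0.5],[0,0,0,0,0,0,0],[0,0,0,0,0,0,0],[0,0,0,0,0,0,0],[0,0,0.06,0,0,0,0],[0,0,0.14,0,0,0,0],[0,0,0.2,0,0,0,0],[0,0,0.2,0,0,0,0]]

```text
clock: 5.5
eef_pos: [576.9, 287.7, 141.1]
eef_rot: [3.135, -0.002, 1.703]
wrist_force: [-0.2, 0.4, 0.0]
finger_gap: 93.8
finger_force: 0.0
```

```bash
python3 - <<'E'
from m import *
s=manip.read_state();print(s['eef_pos'],s['finger_gap'])
c=shot('side'); P=cloud(c); hs=cv2.cvtColor(c['frame'],cv2.COLOR_RGB2HSV)
m=(abs(P[...,2]-79)<3)&(np.hypot(P[...,0]-575,P[...,1]-287)<60)&hsvmask(hs,'red')
print(m.sum(), P[m].mean(0) if m.any() else '', (P[m].min(0)+P[m].max(0))/2)
E
```

```text
[576.85045035 287.74643557 141.07444293] 93.8449228064156
445 [575.70429277 291.37619351  78.81961028] [575.82849703 290.62402554  78.57779381]
```

The sleeve is seated on grey (cap top z ≈ 79, about (576,288)). Next, the adapter.

Call:
servo_tool:
  motion:
    - [[-0.247,-0.95,0,0,0,0,0],[-0.247,-0.95,0,0,0,0,0],[-0.247,-0.95,0,0,0,0,0],[-0.247,-0.95,0,0,0,0,0],[-0.247,-0.95,0,0,0,0,0],[-0.247,-0.95,0,0,0,0,0],[-0.247,-0.95,0,0,0,0,0],[-0.247,-0.95,0,0,0,0,0],[-0.247,-0.95,0,0,0,0,0],[-0.247,-0.95,0,0,0,0,0]]

```text
clock: 6.55
eef_pos: [450.2, -190.0, 135.1]
eef_rot: [-3.14, -0.001, 1.702]
wrist_force: [0.4, 1.0, 0.2]
finger_gap: 94.2
finger_force: 0.0
```

Call:
servo_tool:
  motion:
    - [[0.005,-0.09,0,0,0,0,0],[0.005,-0.18,0,0,0,0,0],[0.005,-0.271,0,0,0,0,0],[0.005,-0.271,-0.05,0,0,0,0],[0.005,-0.271,-0.05,0,0,0,0],[0.005,-0.271,-0.05,0,0,0,0]]

```text
clock: 7.15
eef_pos: [453.8, -322.7, 110.5]
eef_rot: [-3.14, -0.002, 1.703]
wrist_force: [0.0, 0.9, 0.2]
finger_gap: 94.2
finger_force: 0.0
```

```bash
python3 - <<'E'
from m import *
s=manip.read_state();print(s['eef_pos'],s['finger_gap'])
c=shot('side'); cv2.imwrite('pics/side3.png',cv2.resize(c['frame'][80:230,200:400,::-1],(800,600)))
P=cloud(c); hs=cv2.cvtColor(c['frame'],cv2.COLOR_RGB2HSV)
for n,(x,y),R in(('adapter',(453,-325),20),('valve',(613,-142),25)):
  m=(abs(P[...,2]-79)<4)&(np.hypot(P[...,0]-x,P[...,1]-y)<R)
  if m.any(): print(n,m.sum(),((P[m].min(0)+P[m].max(0))/2).round(1))
E
```

```text
[ 453.79128    -322.70166526  110.48672537] 94.18274694655378
adapter 49 [ 454.7 -324.3   78. ]
valve 110 [ 614.2 -139.7   77.9]
```

View pics/side3.png

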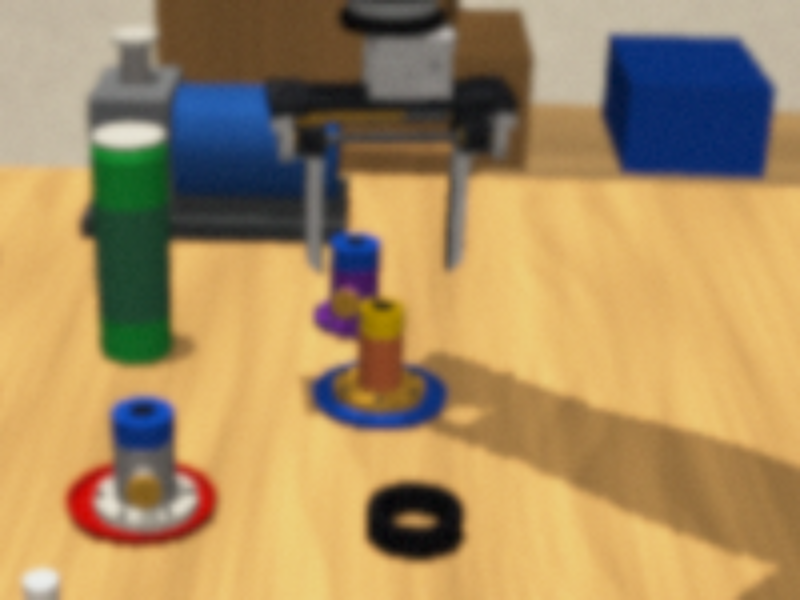

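The fingers straddle the yellow-capped adapter ((380,320) in the crop), and the purple look-alike stands behind it, clear of them. Descend and grip.

Call:
servo_tool:
  motion:
    - [[0,-0.004,-0.05,0,0,0,0],[0,-0.004,-0.1,0,0,0,0],[0,-0.004,-0.145,0,0,0,0],[0,-0.004,-0.145,0,0,0,0],[0,-0.004,-0.145,0,0,0,1],[0,-0.004,-0.145,0,0,0,1],[0,-0.004,-0.145,0,0,0,1],[0,-0.004,-0.145,0,0,0,1],[0,-0.004,-0.145,0,0,0,1],[0,-0.004,-0.145,0,0,0,1]]
  newtons: 25

```text
clock: 8.2
eef_pos: [454.2, -325.5, 39.0]
eef_rot: [3.141, 0.0, 1.703]
wrist_force: [0.1, -0.2, -0.3]
finger_gap: 49.4
finger_force: 0.0
```

Call:
servo_tool:
  motion:
    - [[0,0,0,0,0,0,1],[0,0,0,0,0,0,1],[0,0,0,0,0,0,1],[0,0,0,0,0,0,1],[0,0,0.04,0,0,0,1],[0,0,0.1,0,0,0,1],[0,0,0.14,0,0,0,1],[0,0,0.14,0,0,0,1]]

```text
clock: 9.0
eef_pos: [455.0, -326.2, 110.9]
eef_rot: [3.139, 0.003, 1.703]
wrist_force: [1.0, -1.0, -4.0]
finger_gap: 35.3
finger_force: 25.0
```

Call:
servo_tool:
  motion:
    - [[-0.005,0.04,0,0,0,0,1],[-0.005,0.12,0,0,0,0,1],[-0.005,0.21,0,0,0,0,1],[-0.005,0.3,0,0,0,0,1],[-0.005,0.39,0,0,0,0,1],[-0.005,0.48,0,0,0,0,1],[-0.005,0.57,0,0,0,0,1],[-0.005,0.66,0,0,0,0,1],[-0.005,0.74,0,0,0,0,1],[-0.005,0.784,0,0,0,0,1]]

```text
clock: 10.0
eef_pos: [450.6, 69.0, 107.4]
eef_rot: [-3.14, -0.0, 1.705]
wrist_force: [-0.5, 0.2, -3.1]
finger_gap: 36.1
finger_force: 25.0
```

Call:
servo_tool:
  motion:
    - [[0,0,0,0,0,0,1],[0,0,0,0,0,0,1]]

```text
clock: 10.2
eef_pos: [451.1, 66.5, 107.7]
eef_rot: [-3.14, 0.0, 1.704]
wrist_force: [-0.0, -0.1, -4.2]
finger_gap: 35.4
finger_force: 25.0
```

Call:
servo_tool:
  motion:
    - [[0,0,-0.04,0,0,0,1],[0,0,-0.08,0,0,0,1],[0,0,-0.11,0,0,0,1],[0,0,-0.125,0,0,0,1],[0,0,-0.132,0,0,0,1],[0,0,-0.136,0,0,0,1],[0,0,-0.137,0,0,0,1],[0,0,-0.137,0,0,0,1]]

```text
clock: 11.0
eef_pos: [452.0, 66.5, 40.7]
eef_rot: [3.141, 0.0, 1.703]
wrist_force: [-0.7, 0.3, -4.1]
finger_gap: 35.7
finger_force: 25.0
```

Call:
servo_tool:
  motion:
    - [[0,0,-0.002,0,0,0,1],[0,0,-0.004,0,0,0,1],[0,0,-0.004,0,0,0,1]]

```text
clock: 11.3
eef_pos: [451.9, 66.5, 38.7]
eef_rot: [3.141, 0.0, 1.703]
wrist_force: [-2.4, -0.2, 3.7]
finger_gap: 35.9
finger_force: 25.0
```

Contact. Release, rise, and head toward the valve.

Call:
servo_tool:
  motion:
    - [[0,0,0,0,0,0,0.4],[0,0,0,0,0,0,0],[0,0,0,0,0,0,0],[0,0,0,0,0,0,0],[0,0,0,0,0,0,0],[0,0,0.06,0,0,0,0],[0,0,0.14,0,0,0,0],[0,0,0.2,0,0,0,0],[0,0,0.2,0,0,0,0]]

```text
clock: 12.2
eef_pos: [453.4, 66.6, 141.9]
eef_rot: [3.135, 0.0, 1.703]
wrist_force: [0.1, 1.0, -0.5]
finger_gap: 93.9
finger_force: 0.0
```

Call:
servo_tool:
  motion:
    - [[0.08,-0.1,0,0,0,0,0],[0.15,-0.19,0,0,0,0,0],[0.2,-0.26,0,0,0,0,0],[0.26,-0.34,0,0,0,0,0],[0.323,-0.416,0,0,0,0,0],[0.323,-0.416,0,0,0,0,0],[0.323,-0.416,0,0,0,0,0],[0.323,-0.416,-0.05,0,0,0,0],[0.323,-0.416,-0.05,0,0,0,0]]

```text
clock: 13.1
eef_pos: [611.2, -140.1, 110.0]
eef_rot: [-3.137, -0.002, 1.704]
wrist_force: [0.2, -0.6, -1.0]
finger_gap: 93.7
finger_force: 0.0
```

```bash
python3 - <<'E'
from m import *
s=manip.read_state();print(s['eef_pos'],s['eef_rot'],s['finger_gap'])
c=shot('side'); cv2.imwrite('pics/side4.png',cv2.resize(c['frame'][130:280,180:380,::-1],(800,600)))
P=cloud(c)
for n,(x,y),R in(('adapter',(452,66),25),('valve',(613,-142),28)):
  m=(abs(P[...,2]-79)<4)&(np.hypot(P[...,0]-x,P[...,1]-y)<R)
  if m.any(): print(n,m.sum(),((P[m].min(0)+P[m].max(0))/2).round(1))
E
```

```text
[ 611.22112841 -140.10041542  109.9999991 ] [-3.13656655e+00 -2.32772877e-03  1.70379211e+00] 93.72723039309794
adapter 136 [453.4  68.9  77.8]
valve 112 [ 614.6 -139.5   78. ]
```

View pics/side4.png

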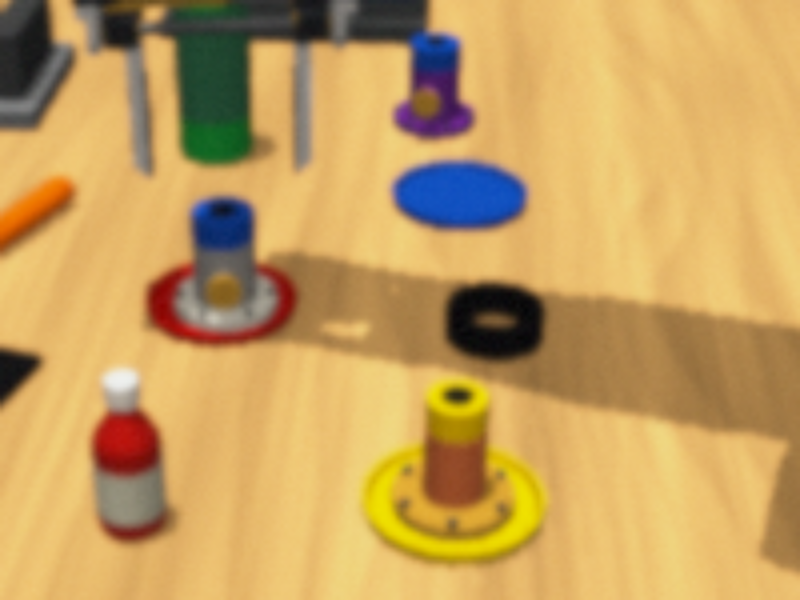

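The adapter stands in the yellow tray (crop (455,440)), and the fingers straddle the steel valve at (222,250) with its stub facing the camera. Descend and grip.

Call:
servo_tool:
  motion:
    - [[0.004,-0.003,-0.05,0,0,0,0],[0.004,-0.003,-0.1,0,0,0,0],[0.004,-0.003,-0.14,0,0,0,0],[0.004,-0.003,-0.14,0,0,0,0],[0.004,-0.003,-0.14,0,0,0,1],[0.004,-0.003,-0.14,0,0,0,1],[0.004,-0.003,-0.14,0,0,0,1],[0.004,-0.003,-0.14,0,0,0,1],[0.004,-0.003,-0.14,0,0,0,1],[0.004,-0.003,-0.14,0,0,0,1]]

```text
clock: 14.15
eef_pos: [615.2, -143.0, 43.4]
eef_rot: [3.141, 0.0, 1.703]
wrist_force: [-0.4, 0.3, 0.4]
finger_gap: 49.7
finger_force: 0.0
```

Call:
servo_tool:
  motion:
    - [[0,0,0,0,0,0,1],[0,0,0,0,0,0,1],[0,0,0,0,0,0,1],[0,0,0,0,0,0,1]]

```text
clock: 14.55
eef_pos: [615.0, -143.0, 43.3]
eef_rot: [-3.141, -0.0, 1.703]
wrist_force: [-2.8, -0.2, 4.5]
finger_gap: 43.4
finger_force: 25.0
```

Call:
servo_tool:
  motion:
    - [[0,0,0.04,0,0,0,1],[0,0,0.09,0,0,0,1],[-0.02,-0.02,0.14,0,0,0,1],[-0.07,-0.08,0.14,0,0,0,1],[-0.13,-0.15,0.14,0,0,0,1],[-0.19,-0.21,0.14,0,0,0,1],[-0.25,-0.28,0.14,0,0,0,1],[-0.3,-0.33,0.14,0,0,0,1],[-0.323,-0.356,0.14,0,0,0,1],[-0.323,-0.356,0.14,0,0,0,1]]

```text
clock: 15.55
eef_pos: [452.3, -322.4, 112.9]
eef_rot: [-3.141, -0.0, 1.7]
wrist_force: [0.3, 0.9, -4.2]
finger_gap: 43.8
finger_force: 25.0
```

Call:
servo_tool:
  motion:
    - [[0,0,0,0,0,0,1],[0,0,0,0,0,0,1]]

```text
clock: 15.75
eef_pos: [454.3, -320.3, 113.0]
eef_rot: [-3.142, -0.0, 1.704]
wrist_force: [-0.3, 0.3, -4.1]
finger_gap: 43.6
finger_force: 25.0
```

Call:
servo_tool:
  motion:
    - [[0,0,-0.04,0,0,0,1],[0,0,-0.08,0,0,0,1],[0,0,-0.11,0,0,0,1],[0,0,-0.125,0,0,0,1],[0,0,-0.132,0,0,0,1],[0,0,-0.136,0,0,0,1],[0,0,-0.138,0,0,0,1],[0,0,-0.138,0,0,0,1]]

```text
clock: 16.55
eef_pos: [453.9, -321.1, 44.7]
eef_rot: [3.141, 0.001, 1.703]
wrist_force: [-0.7, -0.0, -4.3]
finger_gap: 43.5
finger_force: 25.0
```

Call:
servo_tool:
  motion:
    - [[0,0,-0.002,0,0,0,1],[0,0,-0.002,0,0,0,1]]

```text
clock: 16.75
eef_pos: [453.7, -321.1, 43.5]
eef_rot: [3.141, 0.0, 1.703]
wrist_force: [1.0, 0.0, -4.6]
finger_gap: 43.8
finger_force: 25.0
```

Call:
servo_tool:
  motion:
    - [[0,0,-0.002,0,0,0,1],[0,0,-0.003,0,0,0,1],[0,0,-0.003,0,0,0,1]]

```text
clock: 17.05
eef_pos: [453.8, -321.1, 43.3]
eef_rot: [3.141, 0.001, 1.703]
wrist_force: [-5.6, 4.8, 15.0]
finger_gap: 43.6
finger_force: 25.0
```

Contact. Release, rise, and go back to the sleeve at (575.5,287).

Call:
servo_tool:
  motion:
    - [[0,0,0,0,0,0,0.45],[0,0,0,0,0,0,0],[0,0,0,0,0,0,0],[0,0,0,0,0,0,0],[0,0,0,0,0,0,0],[0,0,0.06,0,0,0,0],[0,0,0.14,0,0,0,0],[0,0,0.2,0,0,0,0],[0,0,0.2,0,0,0,0]]

```text
clock: 17.95
eef_pos: [455.1, -322.1, 146.0]
eef_rot: [3.137, 0.005, 1.703]
wrist_force: [0.5, -0.5, -0.7]
finger_gap: 93.9
finger_force: 0.0
```

Call:
servo_tool:
  motion:
    - [[0.243,0.95,0,0,0,0,0],[0.243,0.95,0,0,0,0,0],[0.243,0.95,0,0,0,0,0],[0.243,0.95,0,0,0,0,0],[0.243,0.95,0,0,0,0,0],[0.243,0.95,0,0,0,0,0],[0.243,0.95,0,0,0,0,0],[0.243,0.95,0,0,0,0,0],[0.243,0.95,0,0,0,0,0],[0.243,0.95,0,0,0,0,0]]

```text
clock: 18.95
eef_pos: [575.0, 156.7, 140.8]
eef_rot: [-3.141, -0.0, 1.704]
wrist_force: [0.1, 0.1, 0.8]
finger_gap: 93.8
finger_force: 0.0
```

```bash
python3 - <<'E'
from m import *
s=manip.read_state();print(s['eef_pos'],s['eef_rot'],s['joints'])
c=shot('top'); cv2.imwrite('pics/top5.png',cv2.resize(c['frame'][130:270,90:410,::-1],(800,350)))
P=cloud(c);hsv=cv2.cvtColor(c['frame'],cv2.COLOR_RGB2HSV)
caps(c,P,hsv,dict(blue=(347,225),red=(120,175)))
E
```

```text
[575.04389359 156.67911282 140.76547399] [-3.14057385e+00 -7.18301018e-05  1.70408486e+00] [2.04494606e-01 4.59069999e-01 1.45733313e+00 1.53133966e-04
 1.22620064e+00 7.11542340e-02]
cap blue [ 453.4 -320.1] r 21.8 med [ 453.3 -319.9   79.4] 215
stub axis deg 96.60970910236976 [  2730. 126552.] 87
cap red [595. 293.] r 10.2 med [599.1 292.4  78.2] 20
```

View pics/top5.png

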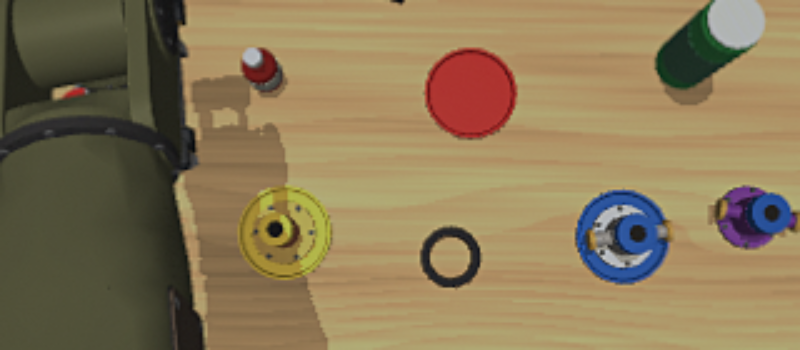

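The valve sits centred in the blue tray (crop (632,235)), the adapter is in yellow, and red is empty. Now fetch the sleeve.

Call:
servo_tool:
  motion:
    - [[0,0.08,0,0,0,0,0],[0,0.17,0,0,0,0,0],[0,0.259,0,0,0,0,0],[0,0.259,0,0,0,0,0],[0,0.259,-0.05,0,0,0,0],[0,0.259,-0.05,0,0,0,0],[0,0.259,-0.05,0,0,0,0]]
  newtons: 20

```text
clock: 19.7
eef_pos: [575.0, 282.8, 116.4]
eef_rot: [-3.14, 0.0, 1.703]
wrist_force: [0.3, -0.3, 1.3]
finger_gap: 94.0
finger_force: 0.0
```

```bash
python3 - <<'E'
from m import *
s=manip.read_state();print(s['eef_pos'])
c=shot('side'); cv2.imwrite('pics/side6.png',cv2.resize(c['frame'][200:384,150:395,::-1],(800,600)))
E
```

```text
[575.04825136 282.83759312 116.41547146]
```

View pics/side6.png

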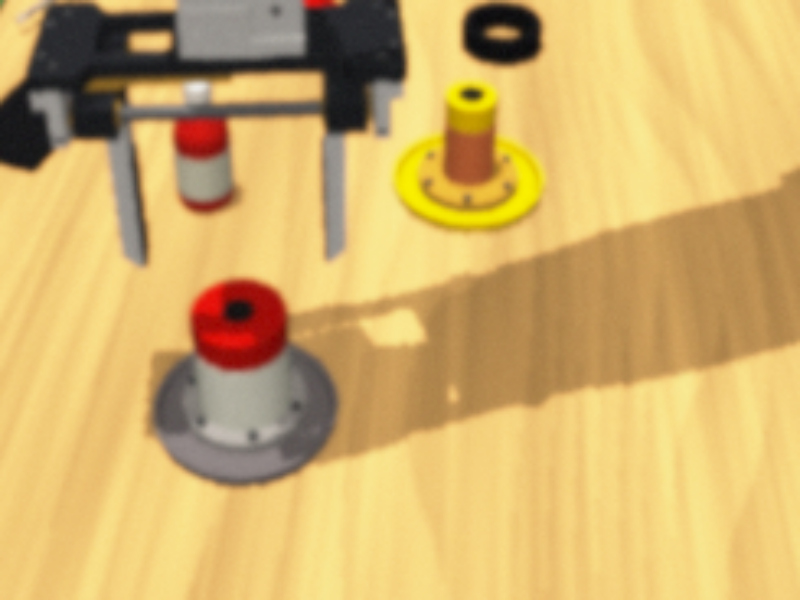

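The sleeve stands upright and centred in the grey tray at (240,330), between the fingers. Descend, with a 4 mm correction in y.

Call:
servo_tool:
  motion:
    - [[0,0.008,-0.05,0,0,0,0],[0,0.008,-0.1,0,0,0,0],[0,0.008,-0.155,0,0,0,0],[0,0.008,-0.155,0,0,0,0],[0,0.008,-0.155,0,0,0,1],[0,0.008,-0.155,0,0,0,1],[0,0.008,-0.155,0,0,0,1],[0,0.008,-0.155,0,0,0,1],[0,0.008,-0.155,0,0,0,1],[0,0.008,-0.155,0,0,0,1]]

```text
clock: 20.75
eef_pos: [575.3, 287.6, 39.7]
eef_rot: [3.141, -0.0, 1.703]
wrist_force: [0.9, -0.6, 2.7]
finger_gap: 53.6
finger_force: 20.0
```

Call:
servo_tool:
  motion:
    - [[0,0,0,0,0,0,1],[0,0,0,0,0,0,1]]

```text
clock: 20.95
eef_pos: [575.3, 287.6, 39.7]
eef_rot: [3.141, -0.0, 1.703]
wrist_force: [-0.7, -0.4, 5.0]
finger_gap: 53.6
finger_force: 20.0
```

The route passes near the glue bottle (100 mm tall), so I'll lift 130 mm first.

Call:
servo_tool:
  motion:
    - [[0,0,0.04,0,0,0,1],[0,0,0.1,0,0,0,1],[0,0,0.18,0,0,0,1],[0,0,0.26,0,0,0,1],[-0.03,-0.04,0.26,0,0,0,1],[-0.06,-0.12,0.26,0,0,0,1],[-0.08,-0.2,0.26,0,0,0,1],[-0.08,-0.29,0.26,0,0,0,1],[-0.08,-0.38,0.26,0,0,0,1],[-0.08,-0.46,0.26,0,0,0,1]]

```text
clock: 21.95
eef_pos: [534.6, 55.6, 169.0]
eef_rot: [-3.141, -0.0, 1.703]
wrist_force: [0.6, 0.1, -2.9]
finger_gap: 53.8
finger_force: 20.0
```

Call:
servo_tool:
  motion:
    - [[0.02,-0.08,0,0,0,0,1],[0.06,-0.16,0,0,0,0,1],[0.1,-0.24,0,0,0,0,1],[0.13,-0.32,0,0,0,0,1],[0.164,-0.39,0,0,0,0,1],[0.164,-0.403,0,0,0,0,1],[0.164,-0.403,-0.06,0,0,0,1],[0.164,-0.403,-0.12,0,0,0,1],[0.164,-0.403,-0.12,0,0,0,1],[0.164,-0.403,-0.12,0,0,0,1]]

```text
clock: 22.95
eef_pos: [617.1, -143.6, 109.7]
eef_rot: [-3.141, -0.0, 1.703]
wrist_force: [-0.1, 0.1, -1.5]
finger_gap: 53.6
finger_force: 20.0
```

Call:
servo_tool:
  motion:
    - [[0,-0.001,-0.04,0,0,0,1],[0,-0.001,-0.08,0,0,0,1],[0,-0.001,-0.11,0,0,0,1],[0,-0.001,-0.125,0,0,0,1],[0,-0.001,-0.132,0,0,0,1],[0,-0.001,-0.135,0,0,0,1],[0,-0.001,-0.137,0,0,0,1],[0,-0.001,-0.137,0,0,0,1]]

```text
clock: 23.75
eef_pos: [617.4, -144.5, 41.3]
eef_rot: [3.141, 0.0, 1.703]
wrist_force: [-0.0, 0.4, -2.3]
finger_gap: 54.1
finger_force: 20.0
```

Call:
servo_tool:
  motion:
    - [[0,0,-0.002,0,0,0,1],[0,0,-0.002,0,0,0,1]]

```text
clock: 23.95
eef_pos: [617.2, -144.5, 39.9]
eef_rot: [3.141, 0.0, 1.703]
wrist_force: [0.2, 0.0, -2.0]
finger_gap: 53.6
finger_force: 20.0
```

Call:
servo_tool:
  motion:
    - [[0,0,-0.001,0,0,0,1],[0,0,-0.002,0,0,0,1],[0,0,-0.002,0,0,0,1]]

```text
clock: 24.25
eef_pos: [617.3, -144.5, 39.7]
eef_rot: [3.141, 0.0, 1.703]
wrist_force: [-4.6, 0.9, 6.1]
finger_gap: 53.6
finger_force: 20.0
```

Call:
servo_tool:
  motion:
    - [[0,0,0,0,0,0,0.5],[0,0,0,0,0,0,0],[0,0,0,0,0,0,0],[0,0,0,0,0,0,0],[0,0,0.06,0,0,0,0],[0,0,0.14,0,0,0,0],[0,0,0.22,0,0,0,0],[0,0,0.3,0,0,0,0],[0,0,0.38,0,0,0,0],[0,0,0.4,0,0,0,0]]

```text
clock: 25.25
eef_pos: [618.3, -144.8, 243.9]
eef_rot: [3.135, 0.003, 1.703]
wrist_force: [-0.2, 0.4, 0.5]
finger_gap: 93.8
finger_force: 0.0
```

Call:
servo_tool:
  motion:
    - [[-0.3,0.8,0,0,0,0,0],[-0.3,0.8,0,0,0,0,0],[-0.3,0.8,0,0,0,0,0],[-0.3,0.8,0,0,0,0,0],[-0.3,0.8,0,0,0,0,0],[-0.3,0.8,0,0,0,0,0],[-0.3,0.8,0,0,0,0,0],[-0.3,0.8,0,0,0,0,0],[-0.3,0.8,0,0,0,0,0],[-0.3,0.8,0,0,0,0,0]]

```text
clock: 26.25
eef_pos: [465.8, 258.1, 238.1]
eef_rot: [-3.141, -0.0, 1.707]
wrist_force: [0.5, -0.1, 0.3]
finger_gap: 94.2
finger_force: 0.0
```

Call:
servo_tool:
  motion:
    - [[-0.2,0.2,0,0,0,0,0],[-0.2,0.2,0,0,0,0,0],[-0.2,0.2,0,0,0,0,0],[-0.2,0.2,0,0,0,0,0],[-0.2,0.2,0,0,0,0,0]]

```text
clock: 26.75
eef_pos: [367.3, 355.2, 238.4]
eef_rot: [-3.141, 0.0, 1.704]
wrist_force: [0.4, 1.2, -0.4]
finger_gap: 94.1
finger_force: 0.0
```

```bash
python3 - <<'E'
from m import *
c=shot('top'); cv2.imwrite('pics/top7.png',cv2.resize(c['frame'][130:270,90:410,::-1],(800,350)))
P=cloud(c);hsv=cv2.cvtColor(c['frame'],cv2.COLOR_RGB2HSV)
caps(c,P,hsv,dict(blue=(347,225),red=(280,162),yellow=(200,222)))
E
```

```text
cap blue [ 453.3 -319.9] r 22.0 med [ 453.3 -320.    79.4] 219
stub axis deg 96.91408008124294 [  2908. 131792.] 89
cap red [ 617.4 -146. ] r 26.5 med [ 616.6 -146.5   79.1] 301
cap yellow [452.   66.7] r 17.3 med [452.7  67.3  79.1] 142
```

View pics/top7.png

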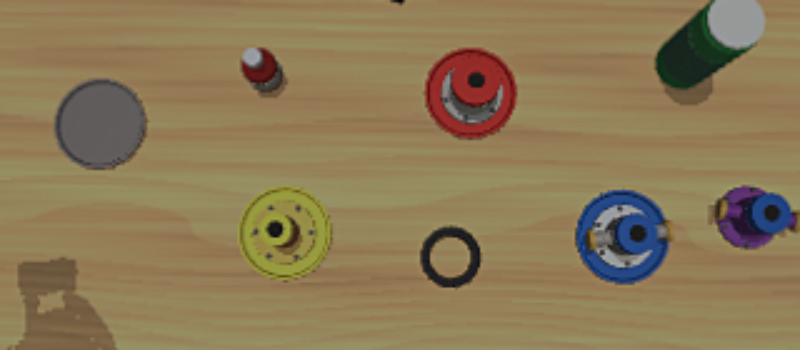

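All three fittings stand centred (within about 1 mm) in their own trays, with cap tops at z ≈ 79. The grey tray at (100,124) is empty and the bystanders are where they were.

```bash
python3 -c "
from cell import manip
print(manip.sign_off())"
```

```text
the job is handed in; nothing more can be done
None
```

The job is handed in at about 27 s of the 96 s allowed: the last picture shows each fitting upright and about 1 mm from the centre of its own tray, the grey tray empty, and the bystanders in place; sign-off returned no verdict.

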